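Tighten a bearing lock ring with the pin spanner that fits

ROBOT

A 6-joint arm with a two-finger parallel gripper is mounted at the origin on a cart in front of the work surface, level with it; the furniture and walls round the work are solid. World frame = base frame: x ahead of the robot, y to its left, z up, the work surface at z = 0. Lengths are in m, angles in degrees, forces in N, time in s.
With the tool pointing down it reaches from about 0.25 to 0.725 m from the base axis. Payload 9.7 kg.
Tool frame: the origin (TCP) lies midway between the tips of the shut fingers; the grasp point (between the pads) lies 19 mm behind it; z points along the fingers, y is the line along which they close (so a half turn about z gives the same grasp; the last joint's range is limited). The gripper opens to 85 mm and grips with 20 to 120 N. Pads are 22 mm wide; open, the fingers measure 114 mm over their backs; the gripper's body (76 mm by 85 mm) begins 54 mm behind the grasp point. The pads swing forward as they close: fully open they stand 13 mm farther back than shut.
Start: joints at [-66.234, 4.979, 10.078, 95.1, 0, 90], TCP at [0.222, -0.503, 0.231] pointing down, gripper open.
Joint ranges: [-179.16, 179.16], [-48.56, 103.87], [-65.8, 70.77], [-126.05, 130.52], [-82.76, 87.17], [-180, 180]. Speed limits (degrees/s): [127.2, 127.2, 147.25, 180, 180, 180].

INTERFACE

Orientations are given as [roll, pitch, yaw] about the fixed x, y, z axes, in that order (R = Rz(yaw) Ry(pitch) Rx(roll)).
In Python, from workcell import bot gives the robot as it stands. The module is installed in compiled form; this text tells all that it offers.
- The arm moves only by the tool send_rows, never from a script. Its argument "moves" is one flat list of numbers, 7 for each row, row after row: the shift along the world's x, y, z normalised to -1 to 1, where 1 is 0.025 m, then the turn, a rotation vector about the world's x, y, z normalised to -1 to 1, where 1 is 0.15 rad, then the closure, from -1 (fully open) to 1 (shut), so that 0 is half open. A call has 1 to 8 rows; each row shifts and turns the commanded pose from where the row before left it; what a row does not reach is not made up. A row lasts 1/8 s, in which the tool goes at most 62.5 mm and 10.7 degrees, less where a joint would pass 70% of its speed; a pose out of reach is approached as far as the arm can. A call with a number of a shift or a turn outside -1 to 1 is refused whole. A call with a gripper value outside its range is refused whole. The fingers move at their own pace and stop on an object; "squeeze" is the grip in N (left out, the last holds). Time passes only in rows, so rows that do not move let the fingers close. It gives the time, the measured TCP pose, the force, the opening and the grip force at its end, in the units of the state.
- bot.get_obs(): the state, without advancing time (a new reading comes with each control period).
- bot.camera(name): name is "side" or "top"; returns a dict with "color" (480x640x3 uint8, red, green, blue), "camera_matrix" (3x3 intrinsics, pixels), "D" ([k1, k2, p1, p2, k3] as OpenCV has them; the pictures are not rectified), "R" (3x3) and "t" (3): a world point X has camera coordinates R X + t. Camera axes: x right, y down, z forward; pixel columns grow to the right and rows downward; lengths in m; the calibration is good to about 2 mm. A picture is of the moment at which its call begins. There is no depth.
- bot.job_done(): hands the job in; it is judged then, once.
Trained networks look in the newest picture that a camera, given by its name, has taken for a name from the list of things; names that differ only in an ending like _2 or _b are one class to them, and where a whole thing is asked for, a point or a joint stands for the part that bears it (a point fixed in the world has none). Each returns a list of dicts, best first, with "p" (0 to 1); they miss things now and then, are a little off and sometimes report something else, mostly with a low value. They report only what shows in the picture. A call takes as long as a camera call. They do not tell look-alikes from the thing itself.
- bot.boxes_of(camera, query): "extent" ([left, top, right, bottom] in pixels, round what is visible of it).
- bot.trace(camera, query): "region" (480x640 bool, what is visible of it) and "extent" ([left, top, right, bottom] in pixels, round what is visible of it).
- bot.landmark_of(camera, query): "pixel" ([column, row] in pixels: a listed point, or the origin of a listed thing).
The state is a dict: "time": time; "q": joint angles; "qd": joint speeds; "joint_efforts": joint torques, N m; "ee_pos": TCP position; "tcp_rot": TCP orientation; "wrist_force": force on the tool from outside, world axes, zero at the start; "torque": the same for the moment, N m; "opening": finger opening in m; "grasp_force": force on a finger pad.
Only numpy, scipy, OpenCV 4.12 (cv2) and the standard library are available. Lean on these libraries where they do the work, as an engineer would, in place of code of your own. Each camera call takes 0.05 s, during which the arm holds its last target. There are 200 camera calls.

TASK

Take the pin spanner whose two prongs are spaced to fit the holes of the bearing's lock ring, and lower it straight down so that both prongs are fully in the holes. Only then turn the ring clockwise (seen from above) until its lug is up against the stop pin, and let go, leaving the spanner standing in the ring. Leave the other spanner in its rest.

Things in the scene. Friction and masses are not known exactly. Their poses are not given: they have to be found in the camera images.
- wide_spanner_handle (a point): Wide pin spanner, 0.35 kg, upright in a trough rest. Centre of its wooden handle (56 along x, 22 thick in y: grip there, 46 tall), 97 above bench. Steel bar 122 long, 38 wide, 14 thick: underside 49, top 35 below this point. Two prongs 20 long under it at x = +-42 (tips 69 below this point), 15 thick, last 10 tapered to 6. z up, x along bar; same both ways round. In either rest. All mm.
- narrow_spanner_handle (a point): Narrow pin spanner: the wrong tool, stays in its rest. Like the wide one, but the prongs are only 52 mm apart and the bar 90 mm long. The point is the centre of its wooden handle, x along its bar, z up. The wooden rests are 150 x 50 mm and 48 mm high.
- ring_top (a point): Centre of the top of the steel lock ring (124 mm across, 24 thick), 69 mm above the bench, on a fixed grey bearing housing 160 mm across. Two round holes, 26 mm wide, 24 deep, at x = +-42 mm; axes turn with the ring, z up. Prongs have 5.5 mm play: turn the spanner 0.13 rad more than the ring. Fully in, the bar lies on the ring, handle centre 49 mm above this point.
- lock_ring (a joint): Angle of the ring, rad; grows clockwise seen from above, 0 to 1.05 (hard stop). Starts at 0 to 0.25; friction 0.15 N m, stays where left. A 14 mm lug on its rim swings between two upright 10 mm steel pins on the housing, tops 5 mm below the ring's top; the stop pin is the one the lug meets clockwise, on the housing's robot side.
Mind the look-alikes: they are no part of the job. What is shaped like the part that bears wide_spanner_handle but blue is not meant. There is more than one size of the part that bears ring_top; the job needs the larger.

How it is judged (in metres and radians):
On the way:
1. both prongs of the wide spanner are fully in the ring's holes, the ring not yet turned (horizontal distance between wide_spanner_handle and ring_top below 0.02 m and z of wide_spanner_handle in the frame of ring_top below 0.058 m and angle between the x axis of wide_spanner_handle and the x axis of ring_top, either way round below 0.26 rad and angle between wide_spanner_handle's own z axis and vertical below 0.2 rad and value of joint lock_ring below 0.42 rad), for 0.2 s.
At the end, for the whole second after the job is handed in: The ring is at its clockwise stop (joint above 0.87 rad, about 10 degrees) and the wide spanner is left standing in it upright (tilt under 0.2 rad): handle centre within 20 mm of the ring axis and under 58 mm above the ring top, bar within 15 degrees of the holes; the other spanner within 30 mm (value of joint lock_ring above 0.87 rad and horizontal distance between wide_spanner_handle and ring_top below 0.02 m and z of wide_spanner_handle in the frame of ring_top below 0.058 m and angle between the x axis of wide_spanner_handle and the x axis of ring_top, either way round below 0.26 rad and angle between wide_spanner_handle's own z axis and vertical below 0.2 rad); the robot touches nothing.
It fails at once if the ring is turned (joint beyond 0.45 rad) while the wide spanner's prongs are not both in its holes (value of joint lock_ring above 0.45 rad and not (horizontal distance between wide_spanner_handle and ring_top below 0.02 m and z of wide_spanner_handle in the frame of ring_top below 0.058 m and angle between the x axis of wide_spanner_handle and the x axis of ring_top, either way round below 0.26 rad and angle between wide_spanner_handle's own z axis and vertical below 0.2 rad)).
It fails at once if the narrow spanner is moved more than 30 mm (distance of narrow_spanner_handle from where it was at the start of the episode above 0.03 m).
It also fails if it takes over 45 s, if anything falls off the work surface, if the arm or the gripper's body presses on something with over 40 N, if the wrist force passes 120 N, or if a joint passes its speed limit or range.

## Working session

There is one attempt and no reset: what is moved stays moved. The work goes in short steps, Python scripts to look and compute and a tool call to move; the robot and the scene stay as the last step left them, time stands still between calls to the robot, and variables do not carry over. Pictures are saved under pics/ and viewed, at most 10 in all, crops included, and the job is handed in when it is done.

Besides the shell and the picture viewer there is one more tool, called after "Request:" by a JSON object that holds its "fn" and its "kwargs". send_rows: Moves the arm, as the interface text tells. Its arguments: {"type":"object","properties":{"moves":{"type":"array"},"squeeze":{"type":"number"}},"required":["moves"]}

```bash
mkdir -p pics
cat > h.py <<'E'
import numpy as np, cv2
from workcell import bot
def ray(c,px):
    K=np.array(c["camera_matrix"]);D=np.array(c["D"]);R=np.array(c["R"]);t=np.array(c["t"])
    u=cv2.undistortPoints(np.array([[px]],float),K,D)[0,0]
    return -R.T@t, R.T@np.array([u[0],u[1],1.])
def at_z(c,px,z):
    o,d=ray(c,px); return o+d*(z-o[2])/d[2]
def proj(c,X):
    R=np.array(c["R"]);t=np.array(c["t"])
    return cv2.projectPoints(np.array(X,float).reshape(-1,3),cv2.Rodrigues(R)[0],t,np.array(c["camera_matrix"]),np.array(c["D"]))[0][:,0]
E
cat > a.py <<'E'
from h import *
Z={"wide_spanner_handle":.097,"narrow_spanner_handle":.097,"ring_top":.069}
ims=[]
for n in("top","side"):
    c=bot.camera(n); im=c["color"][:,:,::-1].copy()
    cv2.imwrite(f"pics/{n}0.png",im)
    print(n,"campos",(-np.array(c["R"]).T@c["t"]).round(3))
    for q in Z:
        for r in bot.landmark_of(n,q): print(q,round(r["p"],2),np.round(r["pixel"],1),at_z(c,r["pixel"],Z[q]).round(3))
        for r in bot.boxes_of(n,q): print(" box",q,round(r["p"],2),np.round(r["extent"]))
print(bot.get_obs())
E
python3 a.py
```

```text
top campos [0.347 0.053 1.029]
wide_spanner_handle 0.92 [287.5 244.7] [0.479 0.133 0.097]
wide_spanner_handle 0.63 [358.7 284.5] [ 0.398 -0.011  0.097]
 box wide_spanner_handle 0.79 [330. 273. 386. 298.]
 box wide_spanner_handle 0.77 [273. 227. 307. 279.]
narrow_spanner_handle 0.9 [206.  219.7] [0.532 0.303 0.097]
 box narrow_spanner_handle 0.75 [198. 204. 220. 249.]
ring_top 0.7 [440.7 286.2] [ 0.397 -0.183  0.069]
ring_top 0.64 [409.3 196.5] [ 0.587 -0.123  0.069]
 box ring_top 0.85 [384. 168. 438. 231.]
 box ring_top 0.7 [421. 264. 464. 305.]
side campos [0.171 0.763 0.502]
wide_spanner_handle 0.91 [381.1 237.2] [0.383 0.039 0.097]
wide_spanner_handle 0.55 [315.4 251.2] [0.475 0.132 0.097]
 box wide_spanner_handle 0.76 [280. 241. 349. 283.]
 box wide_spanner_handle 0.67 [363. 223. 400. 277.]
narrow_spanner_handle 0.55 [240.2 298.7] [0.521 0.304 0.097]
 box narrow_spanner_handle 0.63 [219. 282. 271. 336.]
ring_top 0.78 [401.5 211.3] [ 0.392 -0.143  0.069]
ring_top 0.57 [318.1 201.4] [ 0.587 -0.127  0.069]
 box ring_top 0.73 [386. 208. 423. 225.]
 box ring_top 0.56 [290. 194. 352. 221.]
{'time': 0.7, 'q': array([-6.62359966e+01,  4.97828013e+00,  1.00793184e+01,  9.51002940e+01,
        1.18831390e-05,  8.99977676e+01]), 'qd': array([ 0.00655303, -0.15452022,  0.05177264,  0.05755442,  0.05371018,
        0.02918698]), 'joint_efforts': array([ 4.91203373e-04, -5.19961488e+01,  4.64787698e+01,  8.75155165e-04,
        7.36098116e-06,  6.86236646e-06]), 'ee_pos': array([ 0.22163239, -0.50336401,  0.23129999]), 'tcp_rot': array([ 1.79999256e+02, -1.18541382e-05,  2.37662359e+01]), 'wrist_force': array([-0.38975722,  0.09459941,  0.1478029 ]), 'torque': array([-0.00154987,  0.01782421,  0.02513756]), 'grasp_force': 0.0, 'opening': 0.08568730786992075}
```

Run:
```python
import cv2
im=cv2.imread("pics/top0.png")
cv2.imwrite("pics/top0c.png",cv2.resize(im[150:330,180:480],(800,480),interpolation=cv2.INTER_CUBIC))
im=cv2.imread("pics/side0.png")
cv2.imwrite("pics/side0c.png",cv2.resize(im[170:350,200:440],(800,600),interpolation=cv2.INTER_CUBIC))
```

```text
(no output)
```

View pics/top0c.png

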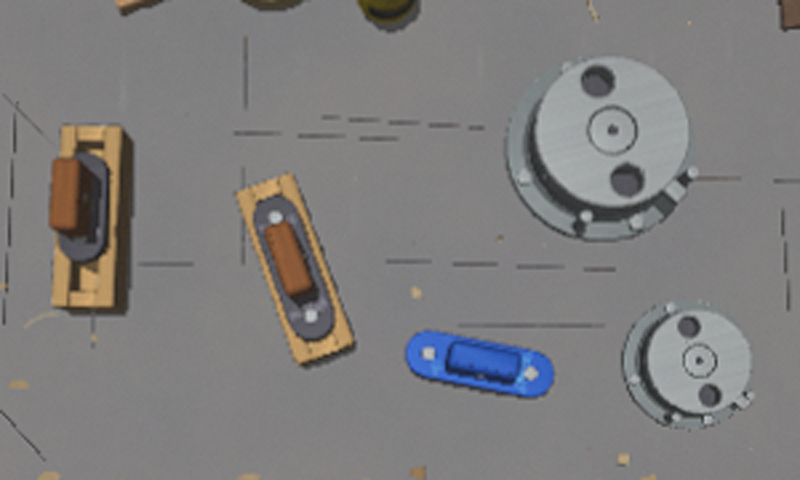

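View pics/side0c.png

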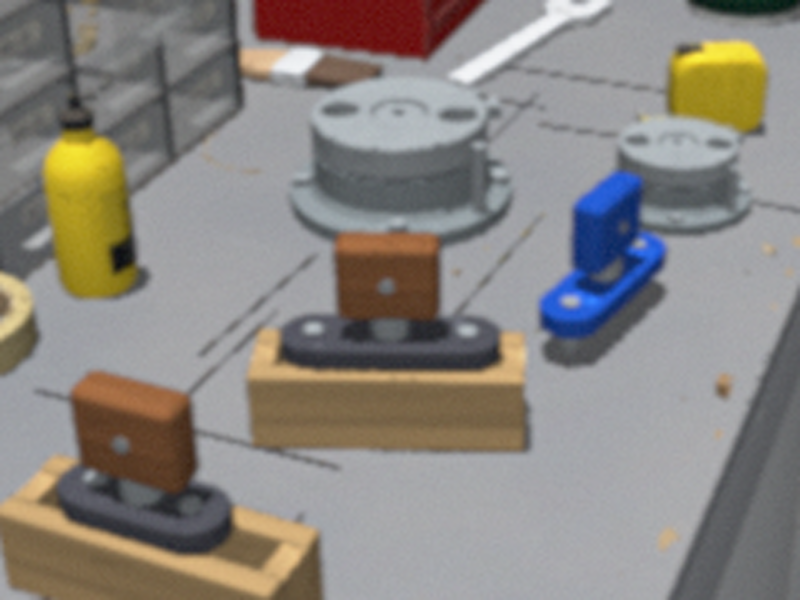

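Wide spanner candidates (full-frame top pixels): the brown one at (288,246), the brown one at (206,220) and the blue one at (359,284). The one at (288,246) fits, because its bar and prong spacing are longer. The left one has the short bar (narrow), and the blue one is a look-alike. Rings: (409,198) is the larger and the one I need; (441,286) is the small one. The stop pin is at about crop (586,222), and the lug at about (680,190) sits near its start pin. Next I'll refine these and confirm with overlays.

```bash
cat > b.py <<'E'
from h import *
c=bot.camera("top"); im=c["color"]; g=cv2.cvtColor(im,cv2.COLOR_RGB2GRAY).astype(float)
def cen(px,r,dark,thr):
    x,y=px; yy,xx=np.mgrid[0:480,0:640]; m=np.hypot(xx-x,yy-y)<r
    w=np.where(m,np.clip(thr-g if dark else g-thr,0,None),0); return np.array([(w*xx).sum(),(w*yy).sum()])/w.sum()
f=lambda p:np.array(p)*.375+[180,150]
h=[cen(f(p),8,True,115) for p in((598,81),(627,180))]
H=[at_z(c,p,.069) for p in h]
d=H[0]-H[1]; print("holes",np.round(h,1),np.round(H,4),"dist",np.linalg.norm(d),"mid",(H[0]+H[1])/2,"yaw",np.degrees(np.arctan2(d[1],d[0])))
s=[cen(f(p),3,False,120) for p in((275,216),(310,316))]
S=[at_z(c,p,.062) for p in s]; e=S[0]-S[1]
print("span",np.round(s,1),np.round(S,4),np.linalg.norm(e),"mid",(S[0]+S[1])/2,"yaw",np.degrees(np.arctan2(e[1],e[0])))
M=(S[0]+S[1])/2; u=e/np.linalg.norm(e)
o=im[:,:,::-1].copy(); o=cv2.resize(o[150:330,180:480],(800,480),interpolation=cv2.INTER_CUBIC)
def draw(X,col):
    for p in proj(c,X): cv2.circle(o,tuple(int(v) for v in (p-[180,150]+.5)/.375-.5),2,col,-1)
a=np.linspace(0,2*np.pi,40); C=(H[0]+H[1])/2
draw(np.c_[C[0]+.062*np.cos(a),C[1]+.062*np.sin(a),0*a+.069],(0,0,255))
for k in(1,-1): draw(np.c_[C[0]+k*.042*d[0]/np.linalg.norm(d)+.013*np.cos(a),C[1]+k*.042*d[1]/np.linalg.norm(d)+.013*np.sin(a),0*a+.069],(0,255,0))
v=np.array([-u[1],u[0]])
draw([[*(M[:2]+i*.028*u[:2]+j*.011*v),.12] for i in(1,0,-1) for j in(1,-1)],(255,255,0))
draw([[*(M[:2]+i*.042*u[:2]+j*.019*v),.062] for i in(1,0,-1) for j in(1,-1)],(0,255,255))
cv2.imwrite("pics/ov.png",o[:400,200:800])
E
python3 b.py
```

```text
holes [[403.9 179.4]
 [415.  216.5]] [[ 0.625  -0.1125  0.069 ]
 [ 0.544  -0.1339  0.069 ]] dist 0.08377977441481001 mid [ 0.5844627  -0.12321152  0.069     ] yaw 14.842504150109505
span [[282.9 231.1]
 [296.2 268. ]] [[0.5137 0.1466 0.062 ]
 [0.4349 0.1175 0.062 ]] 0.08406652597358556 mid [0.47430696 0.1320101  0.062     ] yaw 20.266910864740847
```

View pics/ov.png

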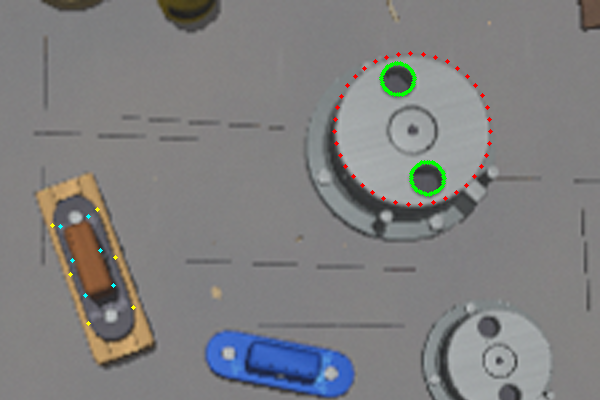

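The overlay fits: hole spacing 83.8 mm (nominal 84) and the ring outline matches. The stud spacing of 84.1 mm confirms the wide spanner at (0.474, 0.132), yaw 20.3°. The ring is at (0.585, -0.123), yaw 14.8°.

Request:
{"fn": "send_rows", "kwargs": {"moves": [0.4,1,0,0,0,-0.4,-1,0.4,1,0,0,0,0,-1,0.4,1,0,0,0,0,-1,0.4,1,0,0,0,0,-1,0.4,1,0,0,0,0,-1,0.4,1,0,0,0,0,-1,0.4,1,0,0,0,0,-1,0.4,1,0,0,0,0,-1], "squeeze": 60}}

```text
time: 1.75
ee_pos: [0.3019, -0.3025, 0.2314]
tcp_rot: [180.0, -0.0, 20.3]
wrist_force: [0.6, -0.5, -0.4]
opening: 0.0853
grasp_force: 0.0
```

```bash
python3 -c "
from workcell import bot
o=bot.get_obs();print(o['time'],o['q'].round(1),o['ee_pos'].round(4),o['tcp_rot'].round(2))"
```

```text
1.75 [-45.1 -11.7  -5.8  95.9   0.  114.6] [ 0.3019 -0.3025  0.2314] [ 1.7998e+02 -1.0000e-02  2.0320e+01]
```

The wrist follows yaw = q1 − q6 + 180, so I'll grasp half a turn round to keep room for turning the ring.

Request:
{"fn": "send_rows", "kwargs": {"moves": [0.33,0.83,0,0,0,1,-1,0.33,0.83,0,0,0,1,-1,0.33,0.83,0,0,0,1,-1,0.33,0.83,0,0,0,1,-1,0.33,0.83,0,0,0,1,-1,0.33,0.83,0,0,0,1,-1,0.33,0.83,0,0,0,1,-1,0.33,0.83,0,0,0,1,-1]}}

```text
time: 2.75
ee_pos: [0.3678, -0.1366, 0.2314]
tcp_rot: [180.0, 0.0, 89.4]
wrist_force: [-0.1, -0.3, -0.2]
opening: 0.0853
grasp_force: 0.0
```

Request:
{"fn": "send_rows", "kwargs": {"moves": [0.33,0.83,0,0,0,1,-1,0.33,0.83,0,0,0,1,-1,0.33,0.83,0,0,0,1,-1,0.33,0.83,0,0,0,1,-1,0.33,0.83,0,0,0,1,-1,0.33,0.83,0,0,0,1,-1,0.33,0.83,0,0,0,1,-1,0.33,0.83,0,0,0,1,-1]}}

```text
time: 3.75
ee_pos: [0.4339, 0.0294, 0.2314]
tcp_rot: [180.0, 0.0, 158.1]
wrist_force: [0.3, -0.3, -0.3]
opening: 0.0855
grasp_force: 0.0
```

Request:
{"fn": "send_rows", "kwargs": {"moves": [0.33,0.83,0,0,0,1,-1,0.33,0.83,0,0,0,1,-1,0.33,0.83,0,0,0,1,-1,0.33,0.83,0,0,0,1,-1,0.33,0.83,0,0,0,0.94,-1,0,0,-0.5,0,0,0,-1,0,0,-0.5,0,0,0,-1]}}

```text
time: 4.62
ee_pos: [0.4746, 0.132, 0.2052]
tcp_rot: [-180.0, -0.0, -159.8]
wrist_force: [-0.3, 0.5, -1.0]
opening: 0.0854
grasp_force: 0.0
```

Request:
{"fn": "send_rows", "kwargs": {"moves": [0,0,-0.82,0,0,0,-1,0,0,-0.82,0,0,0,-1,0,0,-0.82,0,0,0,-1,0,0,-0.82,0,0,0,-1,0,0,-0.82,0,0,0,-1,0,0,-0.82,0,0,0,-1,0,0,0,0,0,0,-1]}}

```text
time: 5.5
ee_pos: [0.4734, 0.1313, 0.0814]
tcp_rot: [180.0, -0.2, -159.8]
wrist_force: [0.6, 0.2, 0.7]
opening: 0.0854
grasp_force: 0.0
```

Request:
{"fn": "send_rows", "kwargs": {"moves": [0,0,0,0,0,0,1,0,0,0,0,0,0,1,0,0,0,0,0,0,1,0,0,0,0,0,0,1,0,0,0,0,0,0,1,0,0,0,0,0,0,1,0,0,0,0,0,0,1,0,0,0,0,0,0,1]}}

```text
time: 6.5
ee_pos: [0.4751, 0.1326, 0.0837]
tcp_rot: [180.0, 0.0, -159.7]
wrist_force: [-1.4, 1.7, 5.6]
opening: 0.021
grasp_force: 63.8
```

Request:
{"fn": "send_rows", "kwargs": {"moves": [0,0,0.5,0,0,0,1,0,0,0.8,0,0,0,1,0,0,0.9,0,0,0,1,0,0,0.8,0,0,0,1,0.4,-0.93,0,0,0,-0.1,1,0.4,-0.93,0,0,0,-0.1,1,0.4,-0.93,0,0,0,-0.1,1,0.4,-0.93,0,0,0,-0.1,1]}}

```text
time: 7.5
ee_pos: [0.515, 0.0385, 0.1584]
tcp_rot: [-180.0, -0.0, -163.2]
wrist_force: [0.7, -0.7, -2.8]
opening: 0.0214
grasp_force: 63.0
```

Request:
{"fn": "send_rows", "kwargs": {"moves": [0.4,-0.93,0,0,0,-0.1,1,0.4,-0.93,0,0,0,-0.1,1,0.4,-0.93,0,0,0,-0.04,1,0.4,-0.93,0,0,0,0,1,0.4,-0.93,0,0,0,0,1,0.4,-0.93,0,0,0,0,1,0.4,-0.93,0,0,0,0,1,0,0,0,0,0,0,1]}}

```text
time: 8.5
ee_pos: [0.5852, -0.125, 0.1578]
tcp_rot: [180.0, -0.1, -165.3]
wrist_force: [0.7, 0.2, -1.8]
opening: 0.0213
grasp_force: 62.9
```

```bash
cat > c.py <<'E'
import sys
from h import *
o=bot.get_obs();print(o['time'],o['q'].round(1),o['ee_pos'].round(4),o['tcp_rot'].round(2),o['grasp_force'],o['opening'])
for n,b in(("top",(340,150,500,270)),("side",(270,130,430,250))):
    c=bot.camera(n); x0,y0,x1,y1=b
    cv2.imwrite(f"pics/{n}{sys.argv[1]}.png",c["color"][:,:,::-1])
    for r in bot.landmark_of(n,"wide_spanner_handle"): print(n,round(r["p"],2),np.round(r["pixel"],1),at_z(c,r["pixel"],float(sys.argv[2])).round(4))
im=[cv2.imread(f"pics/{n}{sys.argv[1]}.png")[b[1]:b[3],b[0]:b[2]] for n,b in(("top",(360,130,480,270)),("side",(260,120,380,260)))]
cv2.imwrite(f"pics/c{sys.argv[1]}.png",cv2.resize(np.hstack(im),(800,467),interpolation=cv2.INTER_CUBIC))
E
python3 c.py 1 0.172
```

```text
8.5 [-12.   10.8   8.4  87.7  -0.  -26.7] [ 0.5852 -0.125   0.1578] [ 1.7999e+02 -6.0000e-02 -1.6531e+02] 62.8659725189209 0.021293875429512256
top 0.92 [422.8 184.7] [ 0.5846 -0.1303  0.172 ]
top 0.68 [357.7 284.5] [ 0.3942 -0.0044  0.172 ]
side 0.95 [318.  162.3] [ 0.576  -0.1075  0.172 ]
side 0.71 [382.3 235.4] [0.3437 0.1669 0.172 ]
```

View pics/c1.png

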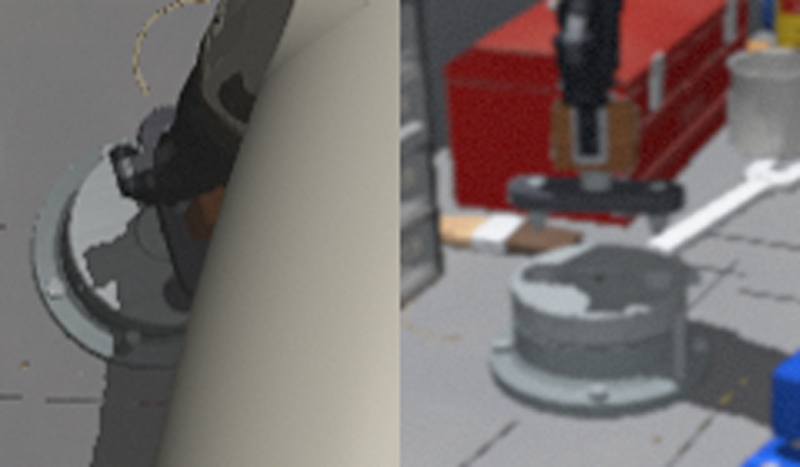

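The spanner hangs upright over the ring and is aligned with it. I'll check the bar studs against the TCP in the side view.

Run:
```python
from h import *
c=bot.camera("side"); o=bot.get_obs(); e=o['ee_pos']; y=np.radians(o['tcp_rot'][2]+180)
u=np.array([np.cos(y),np.sin(y),0]); M=np.array([e[0],e[1],e[2]-.0215])
print(proj(c,[M+.042*u,M,M-.042*u]).round(1), proj(c,[M+.005*u]).round(1),"seen (300.5,175.5) (337.1,176.4)")
g=cv2.cvtColor(c["color"],cv2.COLOR_RGB2GRAY).astype(float)
for x0,y0 in((300.5,175.5),(337.1,176.4)):
    yy,xx=np.mgrid[0:480,0:640]; m=(abs(xx-x0)<5)&(abs(yy-y0)<3)
    w=np.where(m,np.clip(g-g[m].mean()-5,0,None),0); print((w*xx).sum()/w.sum(),(w*yy).sum()/w.sum())
# ring holes in side view
C=np.array([.5845,-.1232,.069]); a=np.radians(14.84); v=np.array([np.cos(a),np.sin(a),0])
print("ring holes proj",proj(c,[C+.042*v,C,C-.042*v]).round(1))
for r in bot.landmark_of("side","ring_top"): print(r["p"],r["pixel"])
```

```text
[[299.5 174. ]
 [317.7 174.7]
 [336.1 175.3]] [[315.5 174.6]] seen (300.5,175.5) (337.1,176.4)
299.83147650147265 173.97515687027786
337.53002821442965 175.2005642885933
ring holes proj [[301.1 201.4]
 [318.7 202.1]
 [336.5 202.9]]
0.85 [402.2, 212.7]
0.84 [319.2, 205.3]
```

Request:
{"fn": "send_rows", "kwargs": {"moves": [0,0.05,-0.3,0,0,0,1,0,0,-0.4,0,0,0,1,0,0,-0.4,0,0,0,1,0,0,-0.3,0,0,0,1,0,0,-0.2,0,0,0,1,0,0,0,0,0,0,1]}}

```text
time: 9.55
ee_pos: [0.5847, -0.1221, 0.1179]
tcp_rot: [180.0, -0.0, -165.2]
wrist_force: [0.5, -0.5, -2.2]
opening: 0.0209
grasp_force: 62.8
```

Request:
{"fn": "send_rows", "kwargs": {"moves": [0,0,-0.2,0,0,0,1,0,0,-0.2,0,0,0,1,0,0,-0.13,0,0,0,1,0,0,0,0,0,0,1]}}

```text
time: 10.05
ee_pos: [0.5849, -0.1221, 0.105]
tcp_rot: [-180.0, 0.0, -165.2]
wrist_force: [-0.1, 0.2, -3.2]
opening: 0.0211
grasp_force: 62.8
```

Request:
{"fn": "send_rows", "kwargs": {"moves": [0,0,-0.06,0,0,0,1,0,0,0,0,0,0,1,0,0,0,0,0,0,1]}}

```text
time: 10.42
ee_pos: [0.585, -0.1221, 0.1047]
tcp_rot: [-180.0, 0.1, -165.2]
wrist_force: [-3.5, 0.8, 5.4]
opening: 0.0216
grasp_force: 63.8
```

```bash
python3 c.py 2 0.118
```

```text
10.425 [-11.8  10.8   2.5  81.7  -0.  -26.6] [ 0.585  -0.1221  0.1047] [-1.7997e+02  5.0000e-02 -1.6521e+02] 63.83485436439514 0.021571484678756525
top 0.82 [359.5 284.1] [ 0.398  -0.0116  0.118 ]
side 0.95 [317.5 182.9] [ 0.5846 -0.1201  0.118 ]
side 0.57 [383.9 233.9] [0.371  0.0629 0.118 ]
```

View pics/c2.png

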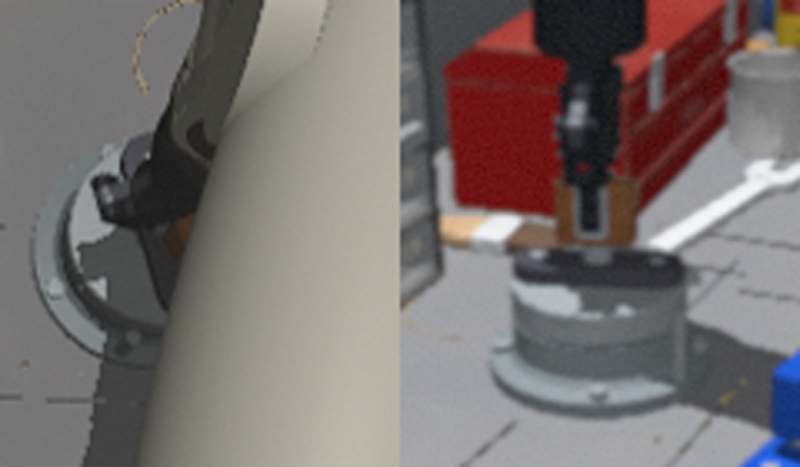

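The bar lies flush on the ring, seen at side-crop (600,262), so both prongs are fully in. Now I'll turn it clockwise.

Request:
{"fn": "send_rows", "kwargs": {"moves": [0,0,0,0,0,-0.3,1,0,0,0,0,0,-0.6,1,0,0,0,0,0,-0.6,1,0,0,0,0,0,-0.6,1,0,0,0,0,0,-0.6,1,0,0,0,0,0,-0.6,1,0,0,0,0,0,-0.6,1,0,0,0,0,0,-0.6,1]}}

```text
time: 11.62
ee_pos: [0.5854, -0.1228, 0.1047]
tcp_rot: [-179.9, 0.1, 155.9]
wrist_force: [-1.4, -2.9, 4.1]
opening: 0.021
grasp_force: 64.0
```

```bash
python3 -c "
from workcell import bot
o=bot.get_obs();print(o['time'],o['q'].round(1),o['ee_pos'].round(4),o['tcp_rot'].round(2),o['torque'].round(2),o['wrist_force'].round(1))"
```

```text
11.625 [-11.8  10.8   2.5  81.6  -0.1  12.2] [ 0.5854 -0.1228  0.1047] [-1.7995e+02  1.3000e-01  1.5594e+02] [-0.81  0.45  0.15] [-1.4 -2.9  4.1]
```

Request:
{"fn": "send_rows", "kwargs": {"moves": [0,0,0,0,0,-0.35,1,0,0,0,0,0,-0.35,1,0,0,0,0,0,-0.35,1,0,0,0,0,0,-0.35,1,0,0,0,0,0,-0.35,1,0,0,0,0,0,0,1]}}

```text
time: 12.38
ee_pos: [0.585, -0.1231, 0.1047]
tcp_rot: [-179.9, 0.1, 141.0]
wrist_force: [-1.9, -3.7, 6.4]
opening: 0.0213
grasp_force: 64.1
```

```bash
python3 -c "
from workcell import bot
o=bot.get_obs();print(o['time'],o['q'].round(1),o['ee_pos'].round(4),o['tcp_rot'].round(2),o['torque'].round(2),o['wrist_force'].round(1))"
```

```text
12.375 [-11.8  10.8   2.5  81.7  -0.1  27.2] [ 0.585  -0.1231  0.1047] [-1.7995e+02  1.2000e-01  1.4101e+02] [-1.06  0.82  0.02] [-1.9 -3.7  6.4]
```

Request:
{"fn": "send_rows", "kwargs": {"moves": [0,0,0,0,0,-0.2,1,0,0,0,0,0,-0.2,1,0,0,0,0,0,-0.2,1,0,0,0,0,0,-0.2,1]}}

```text
time: 12.88
ee_pos: [0.5849, -0.1233, 0.1047]
tcp_rot: [-179.9, 0.1, 134.1]
wrist_force: [-5.1, -6.2, 6.2]
opening: 0.0213
grasp_force: 64.3
```

```bash
cat > t.py <<'E'
from workcell import bot
o=bot.get_obs();print(o['time'],o['q'].round(1),o['ee_pos'].round(4),o['tcp_rot'].round(2),o['torque'].round(2),o['wrist_force'].round(1))
E
python3 t.py
```

```text
12.875 [-11.8  10.8   2.5  81.7  -0.1  34. ] [ 0.5849 -0.1233  0.1047] [-1.7993e+02  1.3000e-01  1.3414e+02] [-1.47  1.42  0.4 ] [-5.1 -6.2  6.2]
```

Request:
{"fn": "send_rows", "kwargs": {"moves": [0,0,0,0,0,-0.15,1,0,0,0,0,0,-0.15,1,0,0,0,0,0,0,1]}}

```text
time: 13.25
ee_pos: [0.5848, -0.1229, 0.1046]
tcp_rot: [-179.9, 0.1, 131.7]
wrist_force: [-3.3, -4.7, 5.9]
opening: 0.0212
grasp_force: 80.2
```

```bash
python3 t.py
```

```text
13.25 [-11.8  10.8   2.5  81.7  -0.1  36.4] [ 0.5848 -0.1229  0.1046] [-1.7994e+02  1.2000e-01  1.3174e+02] [-1.12  1.1   1.79] [-3.3 -4.7  5.9]
```

The torque rose to 1.8 N·m after 63°, against 0.15 N·m of friction, so the lug is on the stop. I'll ease back within the play, release and lift.

Request:
{"fn": "send_rows", "kwargs": {"moves": [0,0,0,0,0,0.3,1,0,0,0,0,0,0,1,0,0,0,0,0,0,-1,0,0,0,0,0,0,-1,0,0,0,0,0,0,-1,0,0,0,0,0,0,-1,0,0,0,0,0,0,-1,0,0,0,0,0,0,-1]}}

```text
time: 14.25
ee_pos: [0.5849, -0.1221, 0.1035]
tcp_rot: [180.0, -0.0, 134.2]
wrist_force: [-0.4, 0.5, 0.6]
opening: 0.0855
grasp_force: 0.0
```

Request:
{"fn": "send_rows", "kwargs": {"moves": [0,0,0.3,0,0,0,-1,0,0,0.5,0,0,0,-1,0,0,1,0,0,0,-1,0,0,1,0,0,0,-1,0,0,1,0,0,0,-1,0,0,1,0,0,0,-1,-1,0,0,0,0,0,-1,-1,0,0,0,0,0,-1]}}

```text
time: 15.25
ee_pos: [0.5346, -0.1221, 0.2248]
tcp_rot: [180.0, 0.1, 134.2]
wrist_force: [0.1, 0.0, -0.2]
opening: 0.0852
grasp_force: 0.0
```

Request:
{"fn": "send_rows", "kwargs": {"moves": [-0.6,1,0,0,0,0,-1,-0.6,1,0,0,0,0,-1,-0.6,1,0,0,0,0,-1,-0.6,1,0,0,0,0,-1,-0.6,1,0,0,0,0,-1,-0.6,1,0,0,0,0,-1,-0.6,1,0,0,0,0,-1,-0.6,1,0,0,0,0,-1]}}

```text
time: 16.25
ee_pos: [0.4144, 0.0786, 0.2248]
tcp_rot: [179.9, 0.1, 134.2]
wrist_force: [-0.1, 0.3, -0.2]
opening: 0.0853
grasp_force: 0.0
```

```bash
python3 c.py 3 0.118
```

```text
16.25 [ 10.7 -12.7  -7.3  95.2   0.   56.5] [0.4144 0.0786 0.2248] [1.7992e+02 5.0000e-02 1.3420e+02] 0.0 0.08532166289007362
top 0.8 [411.8 192.8] [ 0.5827 -0.1192  0.118 ]
side 0.85 [381.8 239.2] [0.3685 0.0832 0.118 ]
side 0.59 [315.5 182.9] [ 0.5889 -0.1185  0.118 ]
```

View pics/c3.png

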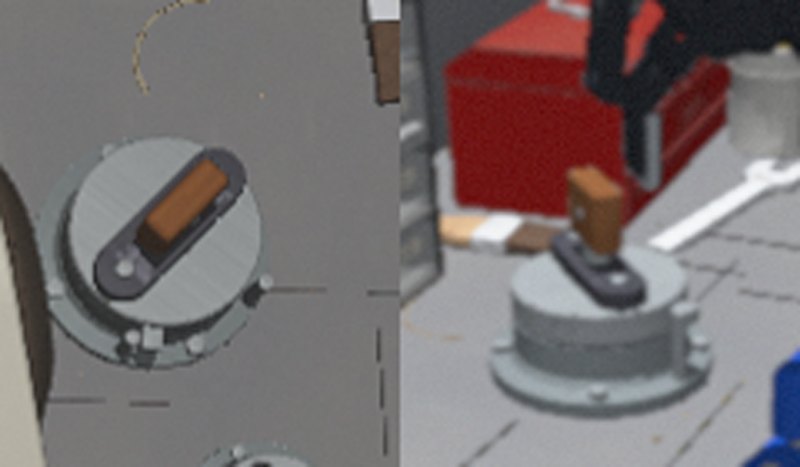

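The lug at crop (152,337) touches the stop pin at (132,345), and the spanner stands upright and seated in the ring. The arm is clear, so I'm handing in.

```bash
python3 -c "
from workcell import bot
print(bot.job_done())"
```

```text
the job is handed in; nothing more can be done
None
```

The job is handed in (no verdict was returned): the wide spanner stands upright and fully seated in the larger ring, the ring is turned clockwise with its lug on the stop pin, the narrow spanner was never touched, and the arm is clear.

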